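Fetch the ladybird house from behind the bottles

ROBOT

A 6-joint arm with a two-finger parallel gripper is mounted at the origin on the work surface. World frame = base frame: x ahead of the robot, y to its left, z up, the work surface at z = 0. Lengths are in m, angles in rad, forces in N, time in s.
With the tool pointing down it reaches from about 0.35 to 0.925 m from the base axis. Payload 6.4 kg.
Tool frame: the origin (TCP) lies between the finger pads; the fingertips stand 14 mm ahead of it and the grasp point (between the pads) lies 5 mm behind it; z points along the fingers, y is the line along which they close (so a half turn about z gives the same grasp; the last joint's range is limited). The gripper opens to 85 mm and grips with 20 to 120 N. Pads are 22 mm wide; open, the fingers measure 114 mm over their backs; the gripper's body (76 mm by 85 mm) begins 54 mm behind the grasp point. The pads swing forward as they close: fully open they stand 13 mm farther back than shut.
Start: joints at [-1.28, 0.245, 1.558, -0, 1.339, -0.174], TCP at [0.291, -0.581, 0.245] pointing down, gripper open.
Joint ranges: [-3.13, 3.13], [-1.02, 2.26], [0.13, 2.54], [-0.95, 4.09], [0.21, 2.88], [-2.74, 2.74]. Speed limits (rad/s): [2.57, 2.57, 3.14, 3.14, 3.14, 3.14].

INTERFACE

Orientations are given as a rotation vector (axis times angle).
In Python, from plant import monitor, imaging, r gives the robot as it stands. The module is installed in compiled form; this text tells all that it offers.
- The arm moves only by the tool carry_out, never from a script. Its argument "plan" is a list of rows, each a list of 3 entries, a list of its own where there are three numbers: the shift along the world's x, y, z in m, then the turn, a rotation vector about the world's x, y, z in rad, then the opening, from 0 (shut) to 1 (fully open). A call has 1 to 10 rows; each row shifts and turns the commanded pose from where the row before left it; what a row does not reach is not made up. A row lasts 1/12 s, in which the tool goes at most 41.7 mm and 7.16 degrees, less where a joint would pass 70% of its speed; a pose out of reach is approached as far as the arm can. A call with a gripper value outside its range is refused whole. The fingers move at their own pace and stop on an object; "newtons" is the grip in N (left out, the last holds). Time passes only in rows, so rows that do not move let the fingers close. It gives the time, the measured TCP pose, the force, the opening and the grip force at its end, in the units of the state.
- monitor.state(): the state, without advancing time (a new reading comes with each control period).
- imaging.get_image(name): name is "scene" or "side" or "wrist"; returns a dict with "image" (384x512x3 uint8, red, green, blue), "range_z" (384x512 float32, m along the optical axis (not along the pixel's ray), 0 where there is no reading), "vertical_fov" (degrees; the focal length in pixels is half the picture's height over the tangent of half this angle, whatever the lens; pixels are square), "cx", "cy" (the principal point, pixels), "R" (3x3) and "t" (3): a world point X has camera coordinates R X + t; the wrist camera has in their place "mount" (4x4, takes a point from camera to tool coordinates, whose origin is the TCP and whose axes are the flange's). Camera axes: x right, y down, z forward; pixel columns grow to the right and rows downward; lengths in m; the calibration is good to about 2 mm. A picture is of the moment at which its call begins: read the wrist's pose just before it.
- r.finish_job(): hands the job in; it is judged then, once.
The state is a dict: "time_s": time; "q": joint angles; "joint_velocities": joint speeds; "joint_efforts": joint torques, N m; "tool_pos": TCP position; "orientation": TCP orientation; "ft_force": force on the tool from outside, world axes, zero at the start; "torque": the same for the moment, N m; "opening": finger opening in m; "grip_force": force on a finger pad.
Only numpy, scipy, OpenCV 4.12 (cv2) and the standard library are available. Lean on these libraries where they do the work, as an engineer would, in place of code of your own. Each camera call takes 0.05 s, during which the arm holds its last target. There are 200 camera calls.

TASK

Three containers stand in front of the red ladybird house in the plywood bay. Clear all three out of the way into the grey side tray, then stand the red house in the middle of the cork pad, square on its white outline, and only then put each container back on the middle of the coaster of its own colour. Keep everything upright.

Things in the scene. Friction and masses are not known exactly. Their poses are not given: they have to be found in the camera images.
- glue_bottle: yellow round glue bottle with a white cap, loose, about 250 g, 155 mm tall. Body 54 mm across to a height of 98 mm, sloping shoulder to 116 mm, then the cap, 36 mm across, 116 to 155 mm: grip the cap from above. Origin: centre of its underside, z up.
- spray_can: blue round spray can, loose, about 300 g, 155 mm tall: body 52 mm across to a height of 116 mm, then a blue cap 44 mm across, 116 to 155 mm: grip the cap from above. Origin: centre of its underside, z up.
- oil_tin: green square oil tin, loose, about 320 g: 50 x 50 mm and 135 mm tall, plus a black screw cap 26 mm across up to 149 mm. Origin: centre of its underside, z up, x and y square to its sides. It stands turned by up to 0.3 rad in the bay.
- red_house: red ladybird house, black dots, gable roof, loose, 180 g, at the back of the bay behind the containers (a plain white house elsewhere is not wanted). 44 mm deep along x (flat front and back: grip these), 80 mm wide along y (roof 89), walls 56 mm high, ridge along x at 102 mm. Origin: centre of underside, z up, front to -x.
- yellow_coaster: yellow plastic disc, 72 mm across, 4 mm thick, fixed on the bay's floor: the home of the yellow glue bottle, which stands centred on it at the start. Origin: centre of its underside, z up; a standing thing's underside comes 4 mm above this origin. The three coasters lie in a row across the bay, 80 mm apart, in any order.
- blue_coaster: blue plastic disc, 72 mm across, 4 mm thick, fixed on the bay's floor: the home of the blue spray can, which stands centred on it at the start. Origin: centre of its underside, z up; a standing thing's underside comes 4 mm above this origin. The three coasters lie in a row across the bay, 80 mm apart, in any order.
- green_coaster: green plastic disc, 72 mm across, 4 mm thick, fixed on the bay's floor: the home of the green oil tin, which stands centred on it at the start. Origin: centre of its underside, z up; a standing thing's underside comes 4 mm above this origin. The three coasters lie in a row across the bay, 80 mm apart, in any order.
- side_tray: grey shallow tray, fixed, left or right of the bay: outside 260 mm along x, 135 mm along y, rim 14 mm high, walls and floor 5 mm thick (things in it stand 5 mm above its origin). The three containers fit side by side in a row along its x, for instance 78 mm apart. Origin: centre of its underside, z up.
- glue_up_pad: cork pad, fixed, 140 x 140 mm, 4 mm thick, on the other side of the bay from the tray. A white outline, 54 mm along x and 90 mm along y, marks its middle, where the house is to stand with its 44 mm depth along the pad's x (front either way). Origin: centre of its underside, z up.
- bay: plywood bay, fixed, open above and to the front (-x): floor 220 mm along x, 270 mm along y, 6 mm thick; walls 10 mm thick, 50 mm high at the back (inner face x = 110 mm) and sides (inner faces y = +-135 mm). Coasters at x = -50 mm, house near x = 52 mm, between them on the floor a flat orange pencil 7 mm high. Origin: centre of underside, z up.

How it is judged:
By the outcome, as a careful person would: the job done as asked, in the order asked, and still so for the second after the job is handed in, with the robot touching nothing.
It also fails if it takes over 144 s, if anything falls off the work surface, if the arm or the gripper's body presses on something with over 40 N, if the wrist force passes 120 N, or if a joint passes its speed limit or range.

## Working session

There is one attempt and no reset: what is moved stays moved. The work goes in short steps, Python scripts to look and compute and a tool call to move; the robot and the scene stay as the last step left them, time stands still between calls to the robot, and variables do not carry over. Pictures are saved under pics/ and viewed, at most 14 in all, crops included, and the job is handed in when it is done.

Besides the shell and the picture viewer there is one more tool, called as name(argument=value, ...), one argument or row to a line, values as JSON. carry_out: Moves the arm, as the interface text tells. Its arguments: {"type":"object","properties":{"plan":{"type":"array"},"newtons":{"type":"number"}},"required":["plan"]}

```bash
mkdir -p pics; cat > h.py <<'E'
import numpy as np, cv2
from plant import monitor, imaging, r
def grab(n,save=None):
    d=imaging.get_image(n)
    if save: cv2.imwrite('pics/'+save,cv2.cvtColor(d['image'],cv2.COLOR_RGB2BGR))
    return d
E
python3 - <<'E'
from h import *
s=monitor.state(); print({k:np.round(v,3) for k,v in s.items()})
for n in('scene','side'):
    d=grab(n,n+'0.png'); print(n,d['vertical_fov'],d['cx'],d['cy'],np.round(d['R'],4).tolist(),np.round(d['t'],4), (d['range_z']>0).mean())
E
```

```text
{'time_s': np.float64(0.0), 'q': array([-1.28 ,  0.246,  1.559,  0.   ,  1.339, -0.174]), 'joint_velocities': array([-0.   , -0.   , -0.   , -0.001,  0.   ,  0.002]), 'joint_efforts': array([ 1.0000e-03, -4.2951e+01, -3.2612e+01, -0.0000e+00,  5.0000e-03,
        0.0000e+00]), 'tool_pos': array([ 0.291, -0.581,  0.244]), 'orientation': array([-3.055, -0.723,  0.   ]), 'ft_force': array([-0.999,  0.028, -0.65 ]), 'torque': array([-0.026, -0.024,  0.012]), 'grip_force': np.float64(0.0), 'opening': np.float64(0.085)}
scene 55.39794091197274 262.14332211723814 188.80414745455704 [[0.6307, 0.776, 0.004], [0.5607, -0.4521, -0.6937], [-0.5365, 0.4398, -0.7203]] [-0.3668 -0.282   1.0934] 0.9961191813151041
side 46.20634455311154 250.95978065648313 188.97981223159636 [[-0.8049, -0.5935, 0.0015], [-0.4511, 0.6101, -0.6514], [0.3857, -0.5249, -0.7588]] [0.4655 0.2897 1.0285] 0.9960276285807291
```

View pics/scene0.png

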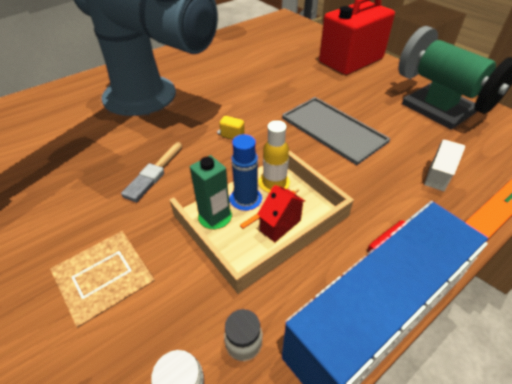

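View pics/side0.png

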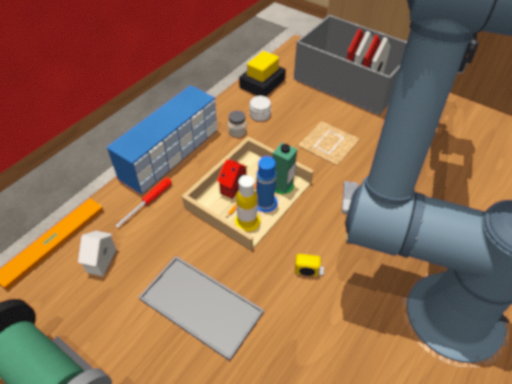

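Scene view: the tin's cap is at (206,163), the blue cap at (244,145), the white cap at (277,130) and the house at (281,213). The pad is at (102,276) and the tray at (335,130). The side view shows the same items at (285,150), (267,163), (247,184), (232,178), (328,140) and (202,305). First a coarse triangulation.

```bash
cat >> h.py <<'E'
def cam(d,T=None):
    """K, R, t of a view (wrist: T = world pose of tool)"""
    f=192/np.tan(np.radians(d['vertical_fov'])/2)
    K=np.array([[f,0,d['cx']],[0,f,d['cy']],[0,0,1]])
    if 'mount' in d:
        M=np.linalg.inv(T@d['mount']); return K,M[:3,:3],M[:3,3]
    return K,np.array(d['R']),np.array(d['t'])
def wrist(save=None):
    s=monitor.state(); T=np.eye(4)
    T[:3,:3]=cv2.Rodrigues(np.array(s['orientation'],float))[0]; T[:3,3]=s['tool_pos']
    d=grab('wrist',save); return d,cam(d,T)
def tri(c1,p1,c2,p2):
    P=[c[0]@np.c_[c[1],c[2]] for c in(c1,c2)]
    X=cv2.triangulatePoints(P[0],P[1],np.float64(p1).reshape(2,1),np.float64(p2).reshape(2,1)).ravel()
    return X[:3]/X[3]
def plane(c,p,z):
    """pixels (n,2) cast onto height z"""
    p=np.atleast_2d(np.float64(p)); K,R,t=c
    v=(R.T@np.linalg.inv(K)@np.c_[p,np.ones(len(p))].T).T; o=-R.T@t
    return o+v*((z-o[2])/v[:,2])[:,None]
E
python3 - <<'E'
from h import *
A=grab('scene');B=grab('side');a,b=cam(A),cam(B)
print('cams',-a[1].T@a[2],-b[1].T@b[2])
for n,p,q in [('gcap',(206,160),(285,147)),('bcap',(244,143),(267,160)),('ycap',(277,127),(247,182)),('house',(281,205),(232,172)),('pad',(102,276),(328,140)),('tray',(335,130),(202,305))]:
    print(n,tri(a,p,b,q).round(3), plane(a,p,0)[0].round(3))
# bay corners outer at top
for p in [(173,207),(236,282),(352,202),(283,153)]: print(plane(a,p,.05 )[0].round(3))
d,c=wrist('w0.png'); print(np.array(d['mount']).round(3).tolist(),d['vertical_fov'])
E
```

```text
cams [ 0.97607207 -0.32370214  0.59337999] [0.10868352 0.63930949 0.96840727]
gcap [ 0.534 -0.09   0.158] [ 0.373 -0.006  0.   ]
bcap [ 0.542 -0.015  0.165] [0.379 0.105 0.   ]
ycap [0.54  0.069 0.161] [0.38  0.215 0.   ]
house [ 0.643 -0.002  0.069] [0.597 0.04  0.   ]
pad [ 0.525 -0.33   0.006] [ 0.522 -0.329  0.   ]
tray [0.484 0.324 0.   ] [0.487 0.327 0.   ]
[ 0.5  -0.16  0.05]
[ 0.71  -0.161  0.05 ]
[0.712 0.125 0.05 ]
[0.513 0.116 0.05 ]
[[0.001, -0.951, -0.311, 0.079], [1.0, 0.001, 0.0, 0.001], [0.0, -0.311, 0.951, -0.128], [0.0, 0.0, 0.0, 1.0]] 71.12251978987527
```

carry_out(
  plan=[
    [[0.0145,0.031,0.0115],[0,0,0.0615],1],
    [[0.0145,0.031,0.0115],[0,0,0.0615],1],
    [[0.0145,0.031,0.0115],[0,0,0.0615],1],
    [[0.0145,0.031,0.0115],[0,0,0.0615],1],
    [[0.0145,0.031,0.0115],[0,0,0.0615],1],
    [[0.0145,0.031,0.0115],[0,0,0.0615],1],
    [[0.0145,0.031,0.0115],[0,0,0.0615],1],
    [[0.0145,0.031,0.0115],[0,0,0.0615],1],
    [[0.0145,0.031,0.0115],[0,0,0.0615],1],
  ],
)

```text
time_s: 1.0
tool_pos: [0.4222, -0.3004, 0.3494]
orientation: [2.741, 1.535, 0.0]
ft_force: [1.0, -0.6, -0.8]
opening: 0.0855
grip_force: 0.0
```

carry_out(
  plan=[
    [[0.0145,0.031,0.0115],[0,0,0.0615],1],
    [[0.0145,0.031,0.0115],[0,0,0.0615],1],
    [[0.0145,0.031,0.0115],[0,0,0.0615],1],
    [[0.0145,0.031,0.0115],[0,0,0.0615],1],
    [[0.0145,0.031,0.0115],[0,0,0.0615],1],
    [[0.0145,0.031,0.0115],[0,0,0.0615],1],
    [[0.0145,0.031,0.0115],[0,0,0.0615],1],
    [[0.0145,0.031,0.0115],[0,0,0.0615],1],
    [[0.0145,0.031,0.0115],[0,0,0.0615],1],
    [[0,0,0],[0,0,0],1],
  ],
)

```text
time_s: 1.83
tool_pos: [0.554, -0.0186, 0.4548]
orientation: [2.21, 2.23, 0.006]
ft_force: [-0.3, -0.4, 0.8]
opening: 0.0852
grip_force: 0.0
```

```bash
python3 - <<'E'
from h import *
s=monitor.state(); print(s['time_s'],s['tool_pos'],s['orientation'],s['q'])
d,c=wrist('w1.png'); np.savez('w1.npz',im=d['image'],K=c[0],R=c[1],t=c[2])
E
```

```text
1.8333 [ 0.55403939 -0.01859541  0.45484576] [2.20958799 2.22969793 0.00585403] [-0.23893646 -0.07369617  1.52359412  0.00191592  1.68762394 -0.24776919]
```

View pics/w1.png

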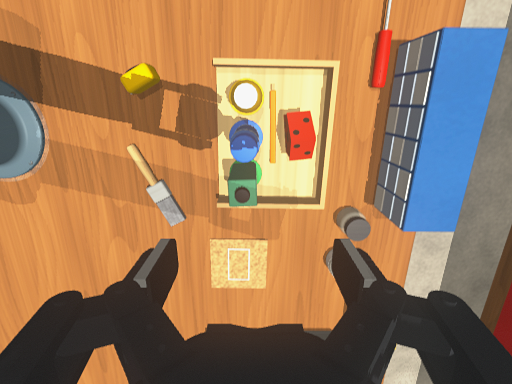

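The wrist view shows the white cap at (246,96), the blue cap at (244,145), the green tin at (243,190), the house at (300,135) and the pad outline at (239,264). The tray is out of frame toward +y, so I'll move to a second place that has it in view.

carry_out(
  plan=[
    [[0,0.035,0],[0,0,0],1],
    [[0,0.035,0],[0,0,0],1],
    [[0,0.035,0],[0,0,0],1],
    [[0,0.035,0],[0,0,0],1],
    [[0,0.035,0],[0,0,0],1],
    [[0,0,0],[0,0,0],1],
    [[0,0,0],[0,0,0],1],
  ],
)

```text
time_s: 2.47
tool_pos: [0.552, 0.1524, 0.4515]
orientation: [-2.218, -2.224, 0.002]
ft_force: [0.4, 0.0, 0.4]
opening: 0.0856
grip_force: 0.0
```

```bash
python3 - <<'E'
from h import *
s=monitor.state(); print(s['time_s'],s['tool_pos'],s['orientation'],s['q'])
d,c=wrist('w2.png'); np.savez('w2.npz',im=d['image'],K=c[0],R=c[1],t=c[2])
E
```

```text
2.4667 [0.55198638 0.15242672 0.45152144] [-2.21843746e+00 -2.22383374e+00  2.12979738e-03] [ 7.17483729e-02 -2.58026840e-02  1.48324795e+00 -5.68277771e-04
  1.68545300e+00  6.92542163e-02]
```

View pics/w2.png

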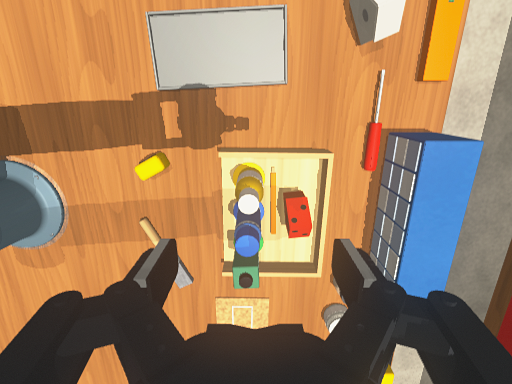

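The second view shows the tray at (218,47), the white cap at (248,204), the blue cap at (247,243), the tin's cap at (246,280) and the house at (297,214). Now I'll mask the tops and triangulate across the two wrist places, with scene/side as a check.

```bash
cat >> h.py <<'E'
def comp(m,amin=30):
    n,l,st,ce=cv2.connectedComponentsWithStats(m.astype(np.uint8))
    return [(ce[i],st[i,4],l==i) for i in range(1,n) if st[i,4]>=amin]
def cloud(d,c):
    K,R,t=c; v,u=np.mgrid[0:384,0:512]; z=d['range_z'].astype(float)
    P=np.stack([(u-K[0,2])/K[0,0]*z,(v-K[1,2])/K[1,1]*z,z],-1)
    P=(P-t)@R; P[z==0]=np.nan; return P
def rect(m,c,z):
    cn=max(cv2.findContours(m.astype(np.uint8),0,1)[0],key=cv2.contourArea)[:,0].astype(float)
    p=plane(c,cn,z)[:,:2]
    b=cv2.minAreaRect(np.float32(p)*1000); return np.round(b[0],1),np.round(b[1],1),round(b[2],2)
E
python3 - <<'E'
from h import *
d,c=wrist(); P=cloud(d,c)
z1=np.load('w1.npz'); c1=(z1['K'],z1['R'],z1['t'])
hsv2=cv2.cvtColor(d['image'],cv2.COLOR_RGB2HSV); hsv1=cv2.cvtColor(z1['im'],cv2.COLOR_RGB2HSV)
A=grab('scene');B=grab('side');a,b=cam(A),cam(B)
box=(np.abs(P[...,0]-.6)<.16)&(np.abs(P[...,1])<.2)
for ce,ar,m in comp(box&(P[...,2]>.128)&(P[...,2]<.2),20):
    q=P[m]; top=q[q[:,2]>np.percentile(q[:,2],90)-.006]; print('w2 top',ce.round(1),ar,top.mean(0).round(4),np.median(top[:,2]).round(4),(top.max(0)-top.min(0)).round(3))
for nm,D,cc in(('scene',A,a),('side',B,b)):
    Q=cloud(D,cc); bx=(np.abs(Q[...,0]-.6)<.16)&(np.abs(Q[...,1])<.2)
    for ce,ar,m in comp(bx&(Q[...,2]>.14)&(Q[...,2]<.2),10):
        q=Q[m]; print(nm,ce.round(1),ar,q.mean(0).round(4),q[:,2].max().round(3))
red=lambda h:((h[...,0]<6)|(h[...,0]>174))&(h[...,1]>150)&(h[...,2]>60)
for h,cc,n in((hsv1,c1,'w1'),(hsv2,c,'w2')):
    for ce,ar,m in comp(red(h),150):
        print(n,'red',ce.round(1),ar)
    for ce,ar,m in comp((h[...,1]<60)&(h[...,2]>175),100): print(n,'white',ce.round(1),ar,rect(m,cc,.004))
    for ce,ar,m in comp((h[...,1]<40)&(h[...,2]>90)&(h[...,2]<225),3000): print(n,'grey',ce.round(1),ar,rect(m,cc,.014))
E
```

```text
w2 top [248.1 200.3] 459 [0.5414 0.0676 0.1649] 0.165 [0.033 0.035 0.007]
w2 top [246.8 240.9] 618 [ 0.5388 -0.0102  0.1649] 0.165 [0.042 0.044 0.007]
w2 top [245.4 274.4] 686 [ 0.5352 -0.0906  0.1585] 0.1589 [0.024 0.024 0.008]
scene [276.5 130.7] 333 [0.5476 0.063  0.1583] 0.167
scene [244. 146.] 493 [ 0.546  -0.0153  0.1593] 0.167
scene [207.7 167.4] 570 [ 0.5424 -0.0944  0.1485] 0.161
side [284.1 150.5] 277 [ 0.534  -0.0844  0.1489] 0.164
side [265.4 165.2] 292 [ 0.5368 -0.0037  0.1602] 0.17
side [245.9 183.7] 232 [0.5394 0.0736 0.1597] 0.17
w1 red [381.5  58.5] 774
w1 red [300.8 134.8] 1035
w1 red [505.2 323.6] 709
w1 white [485.7  13.4] 1269 (array([987.7, 219. ]), array([86.3, 44. ]), 0.6)
w1 white [308.8  91.8] 117 (array([665.7,  75.7]), array([63.6,  9.4]), 88.46)
w1 white [245.2  95.4] 479 (array([535.8,  69. ]), array([45. , 48.2]), 0.57)
w1 white [157.5 191.8] 278 (array([ 336.5, -139.9]), array([40.4, 36.7]), 27.27)
w1 white [172.7 217.7] 148 (array([ 365.9, -197.9]), array([36.3, 43. ]), 27.46)
w1 white [427.3 262.1] 2269 (array([ 991.5, -329.8]), array([ 92.2, 191.9])
[... 905 characters left out ...]
.5] 294 (array([664.8,  63.1]), array([90.6, 21.8]), 88.1)
w2 white [ 45.3 192.1] 455 (array([76.1, 32.3]), array([37.1, 95.8]), 17.59)
w2 white [248.  202.9] 346 (array([537. ,   4.7]), array([46.1, 49.3]), 0.11)
w2 white [301.1 248.1] 142 (array([ 663.8, -112.6]), array([23.9, 60.8]), 0.14)
w2 white [182.  277.8] 204 (array([ 362.3, -193.1]), array([37.5, 61.1]), 26.12)
w2 white [242.4 313.5] 107 (array([ 519.4, -320.7]), array([76.2, 54.3]), 88.57)
w2 white [406.6 365.7] 990 (array([ 992.6, -491.2]), array([ 92.2, 146.8]), 0.62)
w2 grey [218.3  46.1] 10450 (array([482.7, 323.2]), array([257.9, 133.5]), 2.82)
w2 grey [477.5 224.2] 4394 (array([1068.2,  -54. ]), array([115.8, 484.6]), 7.75)
```

```bash
python3 - <<'E'
from h import *
i1=cv2.imread('pics/w1.png')[55:215,205:345];i2=cv2.imread('pics/w2.png')[140:300,205:345]
cv2.imwrite('pics/crop1.png',np.hstack([cv2.resize(i,None,fx=2.8,fy=3.4,interpolation=cv2.INTER_CUBIC) for i in(i1,i2)])[:600,:800])
E
```

```text
(no output)
```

View pics/crop1.png

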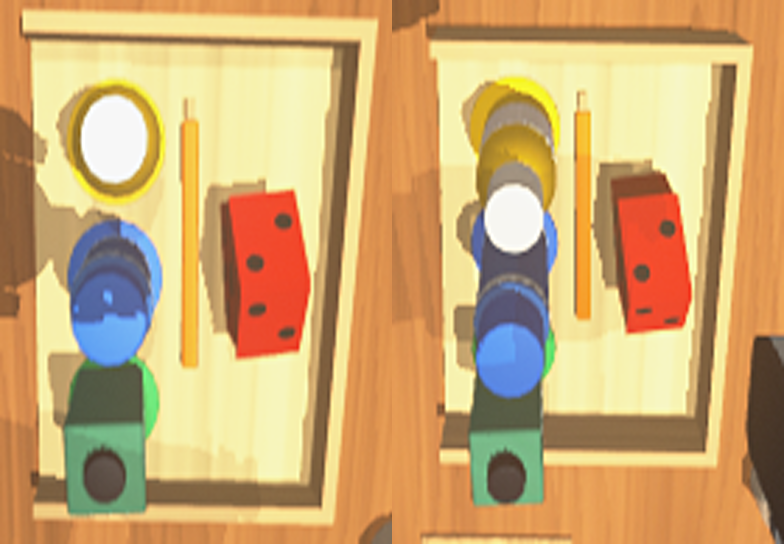

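Crops: the house roof has corners at (228,195) to (300,350) and a yaw of about +0.065. The tin's top is nearly square to the world, and the caps are clear. A height check by triangulation, then the first grasp.

```bash
python3 - <<'E'
from h import *
c=[(z['K'],z['R'],z['t']) for z in (np.load('w1.npz'),np.load('w2.npz'))]
for n,p,q in[('white',(245.2,95.4),(248,202.9)),('blue',(243.6,149.1),(247.1,245.9)),('tin',(242.1,194.7),(245.7,280.3)),('ridge back',(315.7,138.8),(311.4,217.9)),('eave+y front',(286.4,112.4),(283.6,197.4)),('eave-y back',(312.1,157.9),(309.6,235.6))]:
    print(n,tri(c[0],p,c[1],q).round(4))
E
```

```text
white [0.541  0.0668 0.1592]
blue [ 0.5388 -0.0132  0.1621]
tin [ 0.5356 -0.0932  0.1513]
ridge back [ 0.6763 -0.0112  0.0471]
eave+y front [0.6141 0.039  0.0559]
eave-y back [ 0.6708 -0.0472  0.0596]
```

carry_out(
  plan=[
    [[-0.002,-0.0168,-0.033],[0,0,0],1],
    [[-0.002,-0.0168,-0.033],[0,0,0],1],
    [[-0.002,-0.0168,-0.033],[0,0,0],1],
    [[-0.002,-0.0168,-0.033],[0,0,0],1],
    [[-0.002,-0.0168,-0.033],[0,0,0],1],
    [[0,0,-0.025],[0,0,0],1],
    [[0,0,0],[0,0,0],1],
    [[0,0,0],[0,0,0],1],
  ],
  newtons=40,
)

```text
time_s: 3.33
tool_pos: [0.5418, 0.0669, 0.2615]
orientation: [-2.221, -2.219, 0.003]
ft_force: [-0.2, -0.7, 0.7]
opening: 0.0852
grip_force: 0.0
```

carry_out(
  plan=[
    [[0,0,-0.035],[0,0,0],1],
    [[0,0,-0.035],[0,0,0],1],
    [[0,0,-0.03],[0,0,0],1],
    [[0,0,-0.015],[0,0,0],1],
    [[0,0,0],[0,0,0],1],
    [[0,0,0],[0,0,0],0.2],
    [[0,0,0],[0,0,0],0.2],
    [[0,0,0],[0,0,0],0.2],
    [[0,0,0],[0,0,0],0.2],
    [[0,0,0],[0,0,0],0.2],
  ],
)

```text
time_s: 4.17
tool_pos: [0.5434, 0.0679, 0.1496]
orientation: [2.219, 2.221, 0.002]
ft_force: [-2.0, -0.4, 6.4]
opening: 0.0351
grip_force: 39.4
```

carry_out(
  plan=[
    [[0,0,0],[0,0,0],0.2],
    [[0,0,0],[0,0,0],0.2],
  ],
)

```text
time_s: 4.33
tool_pos: [0.5434, 0.0679, 0.1496]
orientation: [2.219, 2.221, 0.002]
ft_force: [-1.8, 0.1, 6.3]
opening: 0.0348
grip_force: 39.4
```

carry_out(
  plan=[
    [[0,0,0.02],[0,0,0],0.2],
    [[0,0,0.03],[0,0,0],0.2],
    [[0,0,0.03],[0,0,0],0.2],
    [[-0.01,0.015,0.01],[0,0,0],0.2],
    [[-0.015,0.03,0],[0,0,0],0.2],
    [[-0.017,0.03,0],[0,0,0],0.2],
    [[-0.017,0.03,0],[0,0,0],0.2],
    [[-0.017,0.03,0],[0,0,0],0.2],
    [[-0.017,0.03,0],[0,0,0],0.2],
    [[-0.017,0.03,0],[0,0,0],0.2],
  ],
)

```text
time_s: 5.17
tool_pos: [0.4311, 0.2641, 0.2374]
orientation: [2.221, 2.222, 0.0]
ft_force: [1.1, 0.4, -2.4]
opening: 0.0349
grip_force: 41.2
```

carry_out(
  plan=[
    [[-0.017,0.03,0],[0,0,0],0.2],
    [[-0.012,0.02,0],[0,0,0],0.2],
    [[-0.002,0.006,0],[0,0,0],0.2],
    [[0,0,0],[0,0,0],0.2],
    [[0,0,0],[0,0,0],0.2],
  ],
)

```text
time_s: 5.58
tool_pos: [0.4015, 0.3186, 0.2373]
orientation: [2.219, 2.223, -0.0]
ft_force: [-0.5, 0.7, -2.9]
opening: 0.0349
grip_force: 41.3
```

carry_out(
  plan=[
    [[0,0,-0.03],[0,0,0],0.2],
    [[0,0,-0.03],[0,0,0],0.2],
    [[0,0,-0.02],[0,0,0],0.2],
    [[0,0,-0.01],[0,0,0],0.2],
    [[0,0,-0.002],[0,0,0],0.2],
    [[0,0,-0.001],[0,0,0],0.2],
    [[0,0,0],[0,0,0],0.2],
    [[0,0,0],[0,0,0],0.2],
  ],
)

```text
time_s: 6.25
tool_pos: [0.4022, 0.3188, 0.1451]
orientation: [2.221, 2.221, 0.002]
ft_force: [0.6, 0.0, -4.2]
opening: 0.0353
grip_force: 42.4
```

carry_out(
  plan=[
    [[0,0,-0.001],[0,0,0],0.2],
    [[0,0,0],[0,0,0],0.2],
    [[0,0,0],[0,0,0],0.2],
  ],
)

```text
time_s: 6.5
tool_pos: [0.4019, 0.3192, 0.1441]
orientation: [2.22, 2.222, 0.003]
ft_force: [-0.5, 0.2, 0.3]
opening: 0.035
grip_force: 42.5
```

carry_out(
  plan=[
    [[0,0,0],[0,0,0],0.8],
    [[0,0,0],[0,0,0],0.8],
    [[0,0,0],[0,0,0],0.8],
    [[0,0,0.01],[0,0,0],0.8],
    [[0,0,0.03],[0,0,0],0.8],
    [[0,0,0.03],[0,0,0],1],
    [[0.014,-0.033,0.02],[0,0,0],1],
    [[0.014,-0.033,0],[0,0,0],1],
    [[0.014,-0.033,0],[0,0,0],1],
    [[0.014,-0.033,0],[0,0,0],1],
  ],
)

```text
time_s: 7.33
tool_pos: [0.4581, 0.1858, 0.2351]
orientation: [2.218, 2.223, 0.003]
ft_force: [-0.2, 0.7, 0.1]
opening: 0.0854
grip_force: 0.0
```

carry_out(
  plan=[
    [[0.014,-0.033,0],[0,0,0],1],
    [[0.014,-0.033,0],[0,0,0],1],
    [[0.014,-0.033,0],[0,0,0],1],
    [[0.014,-0.033,0],[0,0,0],1],
    [[0.014,-0.033,0],[0,0,0],1],
    [[0.011,-0.033,0],[0,0,0],1],
    [[0,0,0],[0,0,0],1],
    [[0,0,0],[0,0,0],1],
  ],
)

```text
time_s: 8.0
tool_pos: [0.5389, -0.0125, 0.2341]
orientation: [2.223, 2.219, 0.001]
ft_force: [-0.6, -0.1, -0.5]
opening: 0.0853
grip_force: 0.0
```

carry_out(
  plan=[
    [[0,0.001,-0.035],[0,0,0],1],
    [[0,0,-0.03],[0,0,0],1],
    [[0,0,-0.02],[0,0,0],1],
    [[0,0,0],[0,0,0],1],
    [[0,0,0],[0,0,0],0.3],
    [[0,0,0],[0,0,0],0.3],
    [[0,0,0],[0,0,0],0.3],
    [[0,0,0],[0,0,0],0.3],
    [[0,0,0],[0,0,0],0.3],
    [[0,0,0],[0,0,0],0.3],
  ],
)

```text
time_s: 8.83
tool_pos: [0.5396, -0.0102, 0.1508]
orientation: [2.218, 2.221, 0.003]
ft_force: [-1.9, 0.1, 7.0]
opening: 0.0429
grip_force: 40.6
```

carry_out(
  plan=[
    [[0,0,0],[0,0,0],0.3],
  ],
)

```text
time_s: 8.92
tool_pos: [0.5396, -0.0102, 0.1508]
orientation: [2.218, 2.221, 0.003]
ft_force: [-2.4, -0.5, 7.0]
opening: 0.0429
grip_force: 40.6
```

```bash
python3 -c "
from h import *
grab('scene','s1.png')"
```

```text
(no output)
```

View pics/s1.png

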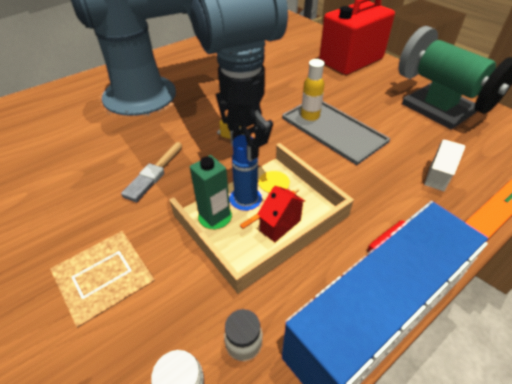

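The yellow bottle stands upright in the tray at (313,95), and the blue can is gripped at (244,150). Next I'll move the blue can to the middle slot.

carry_out(
  plan=[
    [[0,0,0.02],[0,0,0],0.3],
    [[0,0,0.035],[0,0,0],0.3],
    [[0,0,0.035],[0,0,0],0.3],
    [[-0.0055,0.033,0],[0,0,0],0.3],
    [[-0.0055,0.033,0],[0,0,0],0.3],
    [[-0.0055,0.033,0],[0,0,0],0.3],
    [[-0.0055,0.033,0],[0,0,0],0.3],
    [[-0.0055,0.033,0],[0,0,0],0.3],
    [[-0.0055,0.033,0],[0,0,0],0.3],
    [[-0.0055,0.033,0],[0,0,0],0.3],
  ],
)

```text
time_s: 9.8
tool_pos: [0.4991, 0.2225, 0.2386]
orientation: [2.22, 2.222, 0.001]
ft_force: [0.1, -0.7, -3.4]
opening: 0.0433
grip_force: 42.1
```

carry_out(
  plan=[
    [[-0.0055,0.033,0],[0,0,0],0.3],
    [[-0.0055,0.033,0],[0,0,0],0.3],
    [[-0.0055,0.034,0],[0,0,0],0.3],
    [[0,0,0],[0,0,0],0.3],
    [[0,0,-0.03],[0,0,0],0.3],
    [[0,0,-0.03],[0,0,0],0.3],
    [[0,0,-0.02],[0,0,0],0.3],
    [[0,0,-0.012],[0,0,0],0.3],
    [[0,0,0],[0,0,0],0.3],
    [[0,0,0],[0,0,0],0.3],
  ],
)

```text
time_s: 10.63
tool_pos: [0.4838, 0.321, 0.1468]
orientation: [2.22, 2.222, 0.001]
ft_force: [0.1, -0.1, -2.6]
opening: 0.0428
grip_force: 44.0
```

carry_out(
  plan=[
    [[0,0,-0.001],[0,0,0],0.3],
    [[0,0,-0.0005],[0,0,0],0.3],
    [[0,0,0],[0,0,0],0.3],
  ],
)

```text
time_s: 10.88
tool_pos: [0.4834, 0.3209, 0.1449]
orientation: [2.22, 2.222, 0.0]
ft_force: [0.8, 0.4, -3.0]
opening: 0.0433
grip_force: 44.0
```

carry_out(
  plan=[
    [[0,0,0],[0,0,0],0.75],
    [[0,0,0],[0,0,0],0.75],
    [[0,0,0],[0,0,0],0.75],
    [[0,0,0.015],[0,0,0],0.75],
    [[0,0,0.035],[0,0,0],0.75],
    [[0,0,0.04],[0,0,0],1],
    [[0.005,-0.035,0],[0,0,0],1],
    [[0.005,-0.035,0],[0,0,0],1],
    [[0.005,-0.035,0],[0,0,0],1],
    [[0.005,-0.035,0],[0,0,0],1],
  ],
)

```text
time_s: 11.72
tool_pos: [0.5036, 0.1798, 0.2357]
orientation: [2.218, 2.223, 0.002]
ft_force: [1.0, 0.3, 0.2]
opening: 0.0855
grip_force: 0.0
```

carry_out(
  plan=[
    [[0.005,-0.035,0],[0,0,0],1],
    [[0.005,-0.035,0],[0,0,0],1],
    [[0.005,-0.035,0],[0,0,0],1],
    [[0.005,-0.035,0],[0,0,0],1],
    [[0.005,-0.035,0],[0,0,0],1],
    [[0.005,-0.035,0],[0,0,0],1],
    [[0.001,-0.035,0],[0,0,0],1],
    [[0.001,-0.028,0],[0,0,0],1],
    [[0,0,0],[0,0,0],1],
    [[0,0,0],[0,0,0],1],
  ],
)

```text
time_s: 12.55
tool_pos: [0.5355, -0.0932, 0.2352]
orientation: [2.223, 2.219, 0.001]
ft_force: [-0.2, 0.4, 0.1]
opening: 0.0854
grip_force: 0.0
```

carry_out(
  plan=[
    [[0,0.002,-0.03],[0,0,0.045],1],
    [[0,0,-0.035],[0,0,0],1],
    [[0,0,-0.035],[0,0,0],1],
    [[0,0,-0.019],[0,0,0],1],
    [[0,0,0],[0,0,0],1],
    [[0,0,0],[0,0,0],0.4],
    [[0,0,0],[0,0,0],0.4],
    [[0,0,0],[0,0,0],0.4],
    [[0,0,0],[0,0,0],0.4],
    [[0,0,0],[0,0,0],0.4],
  ],
)

```text
time_s: 13.38
tool_pos: [0.5366, -0.0903, 0.1184]
orientation: [2.167, 2.27, 0.002]
ft_force: [-1.9, 1.4, 6.4]
opening: 0.0499
grip_force: 41.4
```

carry_out(
  plan=[
    [[0,0,0],[0,0,0],0.4],
    [[0,0,0],[0,0,0],0.4],
  ],
)

```text
time_s: 13.55
tool_pos: [0.5366, -0.0904, 0.1184]
orientation: [2.168, 2.27, 0.002]
ft_force: [-1.9, 1.0, 7.5]
opening: 0.0495
grip_force: 41.4
```

carry_out(
  plan=[
    [[0,0,0.02],[0,0,0],0.4],
    [[0,0,0.035],[0,0,0],0.4],
    [[0,0,0.035],[0,0,0],0.4],
    [[0.006,0.033,0],[0,0,0],0.4],
    [[0.006,0.035,0],[0,0,0],0.4],
    [[0.006,0.035,0],[0,0,0],0.4],
    [[0.005,0.035,0],[0,0,0],0.4],
    [[0.005,0.035,0],[0,0,0],0.4],
    [[0,0.035,0],[0,0,0],0.4],
    [[0,0.035,0],[0,0,0],0.4],
  ],
)

```text
time_s: 14.38
tool_pos: [0.5632, 0.1547, 0.2062]
orientation: [2.17, 2.271, 0.001]
ft_force: [0.6, -0.2, -3.6]
opening: 0.0498
grip_force: 42.1
```

carry_out(
  plan=[
    [[0,0.035,0],[0,0,0],0.4],
    [[0,0.035,0],[0,0,0],0.4],
    [[0,0.035,0],[0,0,0],0.4],
    [[0,0.035,0],[0,0,0],0.4],
    [[0,0.034,0],[0,0,0],0.4],
    [[0,0,0],[0,0,0],0.4],
    [[0,0,-0.03],[0,0,0],0.4],
    [[0,0,-0.03],[0,0,0],0.4],
    [[0,0,-0.02],[0,0,0],0.4],
    [[0,0,0],[0,0,0],0.4],
  ],
)

```text
time_s: 15.22
tool_pos: [0.5596, 0.3255, 0.1199]
orientation: [-2.167, -2.268, 0.015]
ft_force: [-1.8, -0.5, -5.0]
opening: 0.05
grip_force: 43.1
```

carry_out(
  plan=[
    [[0.004,0.0015,0],[0,0,0],0.4],
    [[0,0,-0.002],[0,0,0],0.4],
    [[0,0,0],[0,0,0],0.4],
  ],
)

```text
time_s: 15.47
tool_pos: [0.5691, 0.3289, 0.1262]
orientation: [2.169, 2.27, 0.006]
ft_force: [0.3, 0.3, -3.8]
opening: 0.0497
grip_force: 43.3
```

carry_out(
  plan=[
    [[-0.002,-0.001,-0.008],[0,0,0],0.4],
    [[0,0,-0.003],[0,0,0],0.4],
    [[0,0,0],[0,0,0],0.4],
    [[0,0,0],[0,0,0],0.4],
  ],
)

```text
time_s: 15.8
tool_pos: [0.5655, 0.3276, 0.1133]
orientation: [2.17, 2.272, 0.001]
ft_force: [-1.2, 0.6, 0.2]
opening: 0.0494
grip_force: 43.4
```

carry_out(
  plan=[
    [[0,0,0],[0,0,0],0.72],
    [[0,0,0],[0,0,0],0.72],
    [[0,0,0],[0,0,0],0.72],
    [[0,0,0.015],[0,0,0],0.72],
    [[0,0,0.035],[0,0,0],0.72],
    [[0,0,0.035],[0,0,0],0.72],
    [[0,0,0.035],[0,0,-0.045],0.72],
    [[0,-0.02,0.03],[0,0,0],0.72],
    [[0,-0.025,0.03],[0,0,0],0.72],
    [[0,-0.025,0.03],[0,0,0],0.72],
  ],
)

```text
time_s: 16.63
tool_pos: [0.565, 0.257, 0.3259]
orientation: [2.218, 2.223, 0.002]
ft_force: [0.4, -0.7, 0.4]
opening: 0.0614
grip_force: 0.0
```

carry_out(
  plan=[
    [[0.005,-0.03,0.02],[0,0,0],0.72],
    [[0.005,-0.03,0.02],[0,0,0],0.72],
    [[0.005,-0.03,0.02],[0,0,0],0.72],
    [[0.005,-0.03,0.02],[0,0,0],0.72],
    [[0,-0.03,0.02],[0,0,0],0.72],
    [[0,-0.03,0],[0,0,0],0.72],
    [[0,-0.03,0],[0,0,0],0.72],
    [[0,0,0],[0,0,0],0.72],
    [[0,0,0],[0,0,0],0.72],
    [[0,0,0],[0,0,0],0.72],
  ],
)

```text
time_s: 17.47
tool_pos: [0.5852, 0.0478, 0.4236]
orientation: [2.22, 2.222, 0.001]
ft_force: [-0.7, 0.5, -0.3]
opening: 0.0616
grip_force: 0.0
```

```bash
python3 - <<'E'
from h import *
s=monitor.state(); print(s['time_s'],s['tool_pos'],s['orientation'],np.abs(s['joint_velocities']).max())
d,c=wrist('w3.png'); np.savez('w3.npz',im=d['image'],z=d['range_z'],K=c[0],R=c[1],t=c[2])
E
```

```text
17.4667 [0.58516718 0.04778154 0.42358294] [2.22015511e+00 2.22227533e+00 1.25457861e-03] 0.02269778865494476
```

carry_out(
  plan=[
    [[0,-0.03,0],[0,0,0],0.72],
    [[0,-0.03,0],[0,0,0],0.72],
    [[0,-0.03,0],[0,0,0],0.72],
    [[0,-0.03,0],[0,0,0],0.72],
    [[0,-0.01,0],[0,0,0],0.72],
    [[0,0,0],[0,0,0],0.72],
    [[0,0,0],[0,0,0],0.72],
    [[0,0,0],[0,0,0],0.72],
  ],
)

```text
time_s: 18.18
tool_pos: [0.5855, -0.0809, 0.4229]
orientation: [-2.218, -2.225, -0.001]
ft_force: [-0.2, 0.5, -0.1]
opening: 0.0613
grip_force: 0.0
```

```bash
python3 - <<'E'
from h import *
s=monitor.state(); print(s['time_s'],s['tool_pos'],s['orientation'],np.abs(s['joint_velocities']).max())
d,c=wrist('w4.png'); np.savez('w4.npz',im=d['image'],z=d['range_z'],K=c[0],R=c[1],t=c[2])
a=cv2.imread('pics/w3.png')
b=cv2.imread('pics/w4.png'); cv2.imwrite('pics/w34.png',cv2.resize(np.hstack([a,b]),(800,300)))
E
```

```text
18.1833 [ 0.58549179 -0.08086909  0.42293979] [-2.21798809e+00 -2.22453938e+00 -7.36348092e-04] 0.007623518926294726
```

View pics/w34.png

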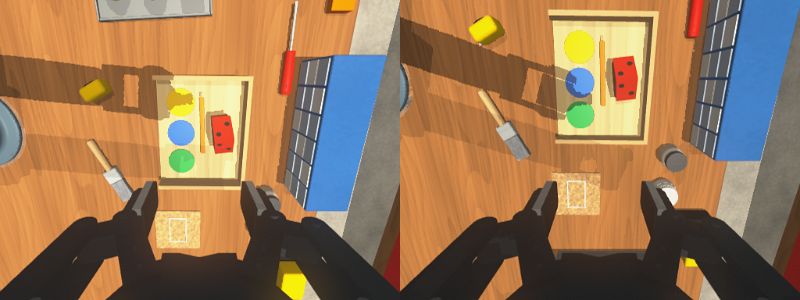

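Both views show all three coasters clear, the house at about (222,132) and (624,78), and the pad outline clear. Now I'll measure the coasters, pad outline and house from both places.

```bash
cat > m.py <<'E'
from h import *
V=[np.load(f) for f in('w3.npz','w4.npz')]
C=[(z['K'],z['R'],z['t']) for z in V]; H=[cv2.cvtColor(z['im'],cv2.COLOR_RGB2HSV) for z in V]
rng={'yellow':(22,34),'blue':(100,118),'green':(50,80)}
hull=lambda m: cv2.convexHull(max(cv2.findContours(m.astype(np.uint8),0,1)[0],key=cv2.contourArea))[:,0]
for n,(lo,hi) in rng.items():
    ce=[]
    for v in(0,1):
        P=cloud({'range_z':V[v]['z']},C[v])
        h=H[v]; m=(h[...,0]>=lo)&(h[...,0]<=hi)&(h[...,1]>120)&(np.abs(P[...,0]-.54)<.06)&(np.abs(P[...,1]+.01)<.13)
        m=max(comp(m),key=lambda x:x[1])[2]; q=plane(C[v],hull(m),.010)[:,:2]
        (x,y),rr=cv2.minEnclosingCircle(np.float32(q*1000)); e=cv2.fitEllipse(hull(m).astype(np.float32)); ce.append(e[0])
        print(n,v,round(x,1),round(y,1),'r',round(rr,1),'bb',((q.max(0)+q.min(0))*500).round(1),((q.max(0)-q.min(0))*1000).round(0),'z',np.nanmedian(P[m][:,2]).round(4))
    print('  tri',tri(C[0],ce[0],C[1],ce[1]).round(4))
pts=[]
for v in(0,1):
    h=H[v]; P=cloud({'range_z':V[v]['z']},C[v])
    m=(h[...,1]<70)&(h[...,2]>170)&(np.abs(P[...,0]-.52)<.06)&(np.abs(P[...,1]+.33)<.06)
    cn=hull(m); p=plane(C[v],cn,.004)[:,:2]; b=cv2.minAreaRect(np.float32(p*1000)); print('outline',v,np.round(b[0],1),np.round(b[1],1),round(b[2],2),'z',np.nanmedian(P[m][:,2]).round(4))
    m=(P[...,2]>.0)&(P[...,2]<.03)&(h[...,0]<30)&(np.abs(P[...,0]-.645)<.07)&(np.abs(P[...,1]+.005)<.09)
    mr=((h[...,0]<6)|(h[...,0]>172))&(h[...,1]>130)&(np.abs(P[...,0]-.645)<.06)&(np.abs(P[...,1]+.005)<.09)
    mr=cv2.morphologyEx(mr.astype(np.uint8),3,np.ones((7,7)))>0
    q=P[mr]; q=q[q[:,2]>.045]; b=cv2.minAreaRect(np.float32(q[:,:2]*1000)); print('house',v,np.round(b[0],1),np.round(b[1],1),round(b[2],2),'zmax',np.percentile(q[:,2],99).round(4),'floor',)
    cv2.imwrite(f'pics/m{v}.png',mr*255)
    # ridge: line of topmost points
    t=q[q[:,2]>np.percentile(q[:,2],99)-.006]; l=cv2.fitLine(np.float32(t[:,:2]*1000),cv2.DIST_HUBER,0,.01,.01).ravel(); print('ridge',l.round(3),t.min(0).round(4),t.max(0).round(4))
    a=cv2.approxPolyDP(hull(mr).astype(np.int32),2,True)[:,0]; print(a.tolist())
E
python3 m.py
```

```text
yellow 0 538.7 68.0 r 35.6 bb [538.   68.6] [70. 68.] z 0.0102
yellow 1 538.7 67.8 r 36.2 bb [538.2  67.1] [70. 70.] z 0.0102
  tri [0.5385 0.0686 0.008 ]
blue 0 537.8 -11.4 r 34.8 bb [537.9 -11. ] [69. 66.] z 0.0102
blue 1 537.7 -12.4 r 34.8 bb [537.2 -11.7] [68. 66.] z 0.0101
  tri [ 0.5375 -0.0113  0.0075]
green 0 537.1 -91.4 r 35.0 bb [537.  -91.3] [70. 68.] z 0.0102
green 1 536.9 -91.9 r 35.2 bb [536.3 -91.8] [69. 67.] z 0.0103
  tri [ 0.5369 -0.0919  0.0072]
outline 0 [ 518.7 -329.3] [92.4 53.7] 88.99 z 0.0045
house 0 [640.9  -1.8] [43.6 88.4] 5.77 zmax 0.1084 floor
ridge [ 9.9400e-01  1.1300e-01  6.4099e+02 -2.2560e+00] [ 0.6193 -0.0131  0.1025] [0.6633 0.0069 0.1094]
[[294, 148], [299, 176], [297, 193], [275, 195], [271, 150]]
outline 1 [ 519.2 -328.2] [89.8 54.6] 89.6 z 0.0048
house 1 [641.3  -2.8] [43.9 89.2] 6.24 zmax 0.1084 floor
ridge [ 9.96000e-01  9.00000e-02  6.40694e+02 -3.43300e+00] [ 0.6193 -0.0139  0.1024] [0.6624 0.0058 0.1094]
[[298, 72], [303, 95], [301, 125], [277, 128], [273, 75]][ WARN:0@0.513] global loadsave.cpp:1063 imwrite_ Unsupported depth image for selected encoder is fallbacked to CV_8U.
```

carry_out(
  plan=[
    [[0.008,0.011,-0.035],[0,0,0.015],0.78],
    [[0.008,0.011,-0.035],[0,0,0.015],0.78],
    [[0.008,0.011,-0.035],[0,0,0.015],0.78],
    [[0.008,0.011,-0.035],[0,0,0.015],0.78],
    [[0.008,0.011,-0.035],[0,0,0.015],0.78],
    [[0.008,0.011,-0.035],[0,0,0.015],0.78],
    [[0.0075,0.0125,-0.035],[0,0,0.015],0.78],
    [[0,0,0],[0,0,0],0.78],
    [[0,0,0],[0,0,0],0.78],
  ],
)

```text
time_s: 18.98
tool_pos: [0.6396, -0.0023, 0.1758]
orientation: [-2.095, -2.335, 0.004]
ft_force: [1.1, -0.4, 1.1]
opening: 0.0663
grip_force: 0.0
```

carry_out(
  plan=[
    [[0.001,0,-0.035],[0,0,0],0.78],
    [[0,0,-0.035],[0,0,0],0.78],
    [[0,0,-0.025],[0,0,0],0.78],
    [[0,0,-0.013],[0,0,0],0.78],
    [[0,0,0],[0,0,0],0.78],
    [[0,0,0],[0,0,0],0.35],
    [[0,0,0],[0,0,0],0.35],
    [[0,0,0],[0,0,0],0.35],
    [[0,0,0],[0,0,0],0.35],
    [[0,0,0],[0,0,0],0.35],
  ],
  newtons=35,
)

```text
time_s: 19.82
tool_pos: [0.644, -0.0046, 0.0733]
orientation: [2.097, 2.333, 0.004]
ft_force: [-2.0, -0.6, 7.3]
opening: 0.0438
grip_force: 39.5
```

carry_out(
  plan=[
    [[0,0,0],[0,0,0],0.35],
  ],
)

```text
time_s: 19.9
tool_pos: [0.644, -0.0046, 0.0733]
orientation: [2.097, 2.333, 0.004]
ft_force: [-2.3, -0.5, 7.1]
opening: 0.0436
grip_force: 39.5
```

carry_out(
  plan=[
    [[0,0,0.02],[0,0,0],0.35],
    [[0,0,0.03],[0,0,0],0.35],
    [[0,0,0.03],[0,0,0],0.35],
    [[-0.01,-0.02,0.02],[0,0,0],0.35],
    [[-0.0125,-0.033,0],[0,0,-0.015],0.35],
    [[-0.0125,-0.033,0],[0,0,-0.015],0.35],
    [[-0.0125,-0.033,0],[0,0,-0.015],0.35],
    [[-0.0125,-0.033,0],[0,0,-0.015],0.35],
    [[-0.0125,-0.033,0],[0,0,-0.015],0.35],
    [[-0.0125,-0.033,0],[0,0,-0.015],0.35],
  ],
)

```text
time_s: 20.73
tool_pos: [0.5563, -0.2236, 0.1709]
orientation: [2.203, 2.237, 0.001]
ft_force: [1.3, 0.3, -1.7]
opening: 0.0434
grip_force: 39.2
```

carry_out(
  plan=[
    [[-0.0125,-0.033,0],[0,0,-0.015],0.35],
    [[-0.0125,-0.033,0],[0,0,-0.0135],0.35],
    [[-0.0125,-0.033,0],[0,0,0],0.35],
    [[-0.002,-0.01,0],[0,0,0],0.35],
    [[0,0,0],[0,0,0],0.35],
    [[0,0,0],[0,0,0],0.35],
    [[0,0,0],[0,0,0],0.35],
  ],
)

```text
time_s: 21.32
tool_pos: [0.5177, -0.33, 0.17]
orientation: [-2.234, -2.208, -0.001]
ft_force: [-0.5, -0.0, -1.7]
opening: 0.0437
grip_force: 39.2
```

```bash
python3 - <<'E'
from h import *
s=monitor.state(); print(s['time_s'],s['tool_pos'],s['orientation'],np.abs(s['joint_velocities']).max())
grab('scene','s2.png')
E
```

```text
21.3167 [ 0.51773904 -0.33004415  0.1699824 ] [-2.23426313e+00 -2.20847034e+00 -6.72989123e-04] 0.01380040925322416
```

View pics/s2.png

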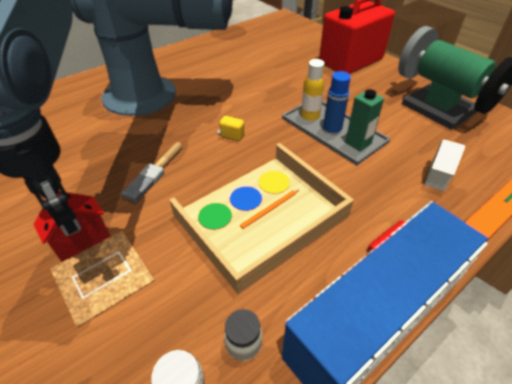

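All three containers stand upright in the tray at (313,95), (336,102) and (365,120). The house is held upright over the pad, so I'll lower it.

carry_out(
  plan=[
    [[0.001,-0.001,-0.03],[0,0,0],0.35],
    [[0,0,-0.03],[0,0,0],0.35],
    [[0,0,-0.025],[0,0,0],0.35],
    [[0,0,-0.01],[0,0,0],0.35],
    [[0,0,-0.002],[0,0,0],0.35],
    [[0,0,0],[0,0,0],0.35],
    [[0,0,0],[0,0,0],0.35],
  ],
)

```text
time_s: 21.95
tool_pos: [0.5193, -0.3319, 0.0738]
orientation: [2.233, 2.207, 0.0]
ft_force: [-0.3, -0.5, -1.5]
opening: 0.0434
grip_force: 35.8
```

carry_out(
  plan=[
    [[0,0,-0.001],[0,0,0],0.35],
    [[0,0,0],[0,0,0],0.35],
    [[0,0,0],[0,0,0],0.35],
  ],
)

```text
time_s: 22.2
tool_pos: [0.5187, -0.3322, 0.0724]
orientation: [2.234, 2.207, 0.0]
ft_force: [-1.1, 0.0, -1.1]
opening: 0.0432
grip_force: 35.8
```

carry_out(
  plan=[
    [[0,0.001,-0.001],[0,0,0],0.35],
    [[0,0,-0.0005],[0,0,0],0.35],
    [[0,0,0],[0,0,0],0.35],
  ],
)

```text
time_s: 22.45
tool_pos: [0.5184, -0.331, 0.0703]
orientation: [2.235, 2.207, 0.0]
ft_force: [0.1, 0.3, -1.8]
opening: 0.0435
grip_force: 35.7
```

carry_out(
  plan=[
    [[0,0,-0.001],[0,0,0],0.35],
    [[0,0,0],[0,0,0],0.35],
    [[0,0,0],[0,0,0],0.35],
  ],
)

```text
time_s: 22.7
tool_pos: [0.5184, -0.3312, 0.0702]
orientation: [-2.235, -2.207, 0.0]
ft_force: [-3.1, 1.7, 5.6]
opening: 0.0435
grip_force: 36.4
```

carry_out(
  plan=[
    [[0,0,-0.001],[0,0,0],0.35],
    [[0,0,0],[0,0,0],0.35],
    [[0,0,0],[0,0,0],0.35],
  ],
)

```text
time_s: 22.95
tool_pos: [0.5185, -0.3312, 0.0702]
orientation: [-2.235, -2.207, 0.0]
ft_force: [-6.0, 4.0, 11.8]
opening: 0.0434
grip_force: 37.1
```

carry_out(
  plan=[
    [[0,0,0.0015],[0,0,0],0.35],
    [[0,0,0],[0,0,0],0.75],
    [[0,0,0],[0,0,0],0.75],
    [[0,0,0],[0,0,0],0.75],
    [[0,0,0.01],[0,0,0],0.75],
    [[0,0,0.03],[0,0,0],0.75],
    [[0,0,0.035],[0,0,0],0.75],
    [[0,0.015,0.035],[0,0,0],0.75],
    [[0,0.02,0.035],[0,0,0],0.75],
    [[0,0.02,0.035],[0,0,0],0.75],
  ],
)

```text
time_s: 23.78
tool_pos: [0.5181, -0.2756, 0.2522]
orientation: [2.236, 2.206, 0.0]
ft_force: [0.6, 0.4, 0.3]
opening: 0.064
grip_force: 0.0
```

carry_out(
  plan=[
    [[0,0.02,0.035],[0,0,0.012],0.75],
    [[0,0.015,0.035],[0,0,0],0.75],
    [[0,0,0.03],[0,0,0],0.75],
    [[0,0,0],[0,0,0],0.75],
    [[0,0,0],[0,0,0],0.75],
    [[0,0,0],[0,0,0],0.75],
  ],
)

```text
time_s: 24.28
tool_pos: [0.5181, -0.2409, 0.3493]
orientation: [-2.222, -2.22, 0.0]
ft_force: [-1.1, 0.4, 0.4]
opening: 0.0641
grip_force: 0.0
```

```bash
cat > hp.py <<'E'
from h import *
s=monitor.state(); print(s['time_s'],s['tool_pos'],s['orientation'])
d,c=wrist('w5.png'); P=cloud(d,c); h=cv2.cvtColor(d['image'],cv2.COLOR_RGB2HSV)
nr=(np.abs(P[...,0]-.52)<.06)&(np.abs(P[...,1]+.33)<.07)
mr=cv2.morphologyEx((((h[...,0]<6)|(h[...,0]>172))&(h[...,1]>130)&nr).astype(np.uint8),3,np.ones((7,7)))>0
q=P[mr]; q=q[q[:,2]>.045]; b=cv2.minAreaRect(np.float32(q[:,:2]*1000)); print('house',np.round(b[0],1),np.round(b[1],1),round(b[2],2),np.percentile(q[:,2],99))
t=q[q[:,2]>np.percentile(q[:,2],99)-.006]; print('ridge',cv2.fitLine(np.float32(t[:,:2]*1000),cv2.DIST_HUBER,0,.01,.01).ravel().round(3))
m=(h[...,1]<90)&(h[...,2]>150)&nr&(P[...,2]<.02)
ys,xs=np.nonzero(m); b=cv2.minAreaRect(np.float32(plane(c,np.c_[xs,ys],.004)[:,:2]*1000)); print('outline px',len(xs),np.round(b[0],1),np.round(b[1],1),round(b[2],2))
v,u=ys.mean() if len(ys) else 190, xs.mean() if len(xs) else 256
v,u=int(v),int(u); i=cv2.imread('pics/w5.png')[max(v-75,0):v+75,max(u-90,0):u+90]; cv2.imwrite('pics/w5c.png',cv2.resize(i,None,fx=4,fy=4,interpolation=2))
E
python3 hp.py
```

```text
24.2833 [ 0.51805029 -0.24094062  0.34929276] [-2.22166873e+00 -2.22023498e+00  2.32713249e-04]
house [ 517.8 -328.3] [88.5 43.3] 89.49 0.10612799317289552
ridge [ 1.00000e+00 -2.00000e-02  5.17753e+02 -3.27899e+02]
outline px 96 [ 519.9 -314.9] [53.3 64.2] 0.02
```

View pics/w5c.png

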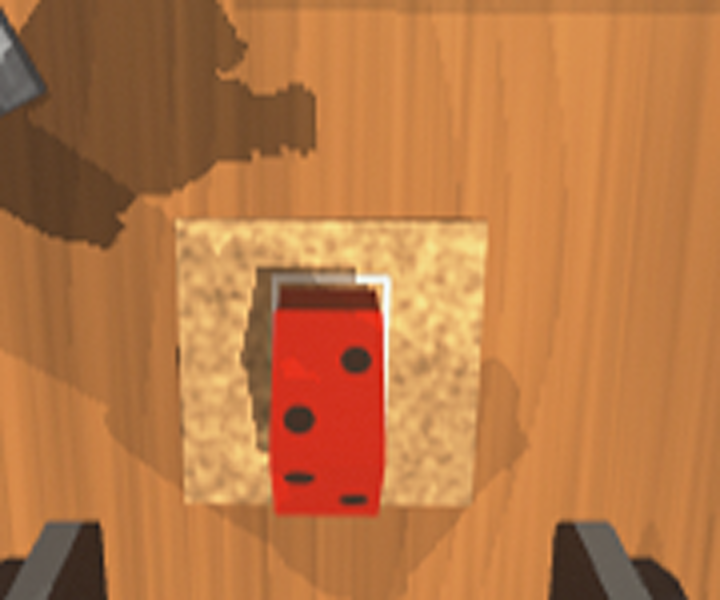

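The house sits inside the white outline, even within about 2 mm and square (roof spans 272–384 inside the outline's 272–390 in x). Next I'll return the yellow bottle.

carry_out(
  plan=[
    [[-0.007,0.035,-0.007],[0,0,0],0.75],
    [[-0.007,0.035,-0.007],[0,0,0],0.75],
    [[-0.007,0.035,-0.007],[0,0,0],0.75],
    [[-0.007,0.035,-0.007],[0,0,0],0.75],
    [[-0.007,0.035,-0.007],[0,0,0],0.75],
    [[-0.007,0.035,-0.007],[0,0,0],0.75],
    [[-0.007,0.035,-0.007],[0,0,0],0.75],
    [[-0.007,0.035,-0.007],[0,0,0],0.75],
    [[-0.007,0.035,-0.007],[0,0,0],0.75],
    [[-0.007,0.035,-0.007],[0,0,0],0.75],
  ],
)

```text
time_s: 25.17
tool_pos: [0.4469, 0.1103, 0.2776]
orientation: [-2.221, -2.218, 0.004]
ft_force: [0.8, -0.5, 0.6]
opening: 0.0638
grip_force: 0.0
```

carry_out(
  plan=[
    [[-0.007,0.035,-0.007],[0,0,0],0.75],
    [[-0.007,0.035,-0.007],[0,0,0],0.75],
    [[-0.007,0.035,-0.007],[0,0,0],0.75],
    [[-0.007,0.035,-0.007],[0,0,0],0.75],
    [[-0.007,0.035,-0.007],[0,0,0],0.75],
    [[-0.007,0.033,-0.007],[0,0,0],0.75],
    [[-0.004,0,0],[0,0,0],0.75],
    [[0,0,0],[0,0,0],0.75],
    [[0,0,0],[0,0,0],0.75],
  ],
)

```text
time_s: 25.92
tool_pos: [0.4018, 0.3163, 0.2364]
orientation: [-2.222, -2.221, 0.004]
ft_force: [0.0, -0.1, -0.0]
opening: 0.0643
grip_force: 0.0
```

carry_out(
  plan=[
    [[0,0.0025,-0.03],[0,0,0],0.75],
    [[0,0,-0.035],[0,0,0],0.75],
    [[0,0,-0.02],[0,0,0],0.75],
    [[0,0,-0.007],[0,0,0],0.75],
    [[0,0,0],[0,0,0],0.75],
    [[0,0,0],[0,0,0],0.2],
    [[0,0,0],[0,0,0],0.2],
    [[0,0,0],[0,0,0],0.2],
    [[0,0,0],[0,0,0],0.2],
    [[0,0,0],[0,0,0],0.2],
  ],
  newtons=40,
)

```text
time_s: 26.75
tool_pos: [0.4033, 0.3201, 0.148]
orientation: [2.221, 2.221, 0.005]
ft_force: [-2.7, -0.8, 7.1]
opening: 0.0349
grip_force: 39.6
```

carry_out(
  plan=[
    [[0,0,0],[0,0,0],0.2],
  ],
)

```text
time_s: 26.83
tool_pos: [0.4033, 0.3201, 0.148]
orientation: [2.221, 2.221, 0.005]
ft_force: [-2.0, -0.7, 5.9]
opening: 0.0352
grip_force: 39.6
```

carry_out(
  plan=[
    [[0,0,0.02],[0,0,0],0.2],
    [[0,0,0.035],[0,0,0],0.2],
    [[0,0,0.035],[0,0,0],0.2],
    [[0.005,-0.031,0],[0,0,0],0.2],
    [[0.018,-0.031,0],[0,0,0],0.2],
    [[0.018,-0.031,0],[0,0,0],0.2],
    [[0.018,-0.031,0],[0,0,0],0.2],
    [[0.018,-0.031,0],[0,0,0],0.2],
    [[0.018,-0.031,0],[0,0,0],0.2],
    [[0.018,-0.031,0],[0,0,0],0.2],
  ],
)

```text
time_s: 27.67
tool_pos: [0.5159, 0.1008, 0.236]
orientation: [2.221, 2.22, 0.001]
ft_force: [0.6, 0.3, -3.7]
opening: 0.0351
grip_force: 40.4
```

carry_out(
  plan=[
    [[0.018,-0.031,0],[0,0,0],0.2],
    [[0.0065,-0.003,0],[0,0,0],0.2],
    [[0,0,-0.03],[0,0,0],0.2],
    [[0,0,-0.03],[0,0,0],0.2],
    [[0,0,-0.01],[0,0,0],0.2],
    [[0,0,0],[0,0,0],0.2],
    [[0,0,0],[0,0,0],0.2],
  ],
)

```text
time_s: 28.25
tool_pos: [0.5398, 0.0688, 0.1661]
orientation: [-2.221, -2.221, 0.0]
ft_force: [1.1, 0.3, -2.4]
opening: 0.0345
grip_force: 41.0
```

Position is good. Lowering by 13 mm, gently at the end.

carry_out(
  plan=[
    [[0,0,-0.008],[0,0,0],0.2],
    [[0,0,-0.003],[0,0,0],0.2],
    [[0,0,-0.001],[0,0,0],0.2],
    [[0,0,0],[0,0,0],0.2],
    [[0,0,0],[0,0,0],0.2],
  ],
)

```text
time_s: 28.67
tool_pos: [0.5402, 0.0685, 0.1543]
orientation: [2.221, 2.221, 0.001]
ft_force: [0.2, 0.1, -2.5]
opening: 0.0353
grip_force: 41.1
```

carry_out(
  plan=[
    [[0,0,-0.001],[0,0,0],0.2],
    [[0,0,0],[0,0,0],0.2],
    [[0,0,0],[0,0,0],0.2],
  ],
)

```text
time_s: 28.92
tool_pos: [0.54, 0.0684, 0.153]
orientation: [2.222, 2.221, 0.0]
ft_force: [0.9, -0.5, -3.3]
opening: 0.035
grip_force: 41.1
```

carry_out(
  plan=[
    [[0,0,-0.001],[0,0,0],0.2],
    [[0,0,0],[0,0,0],0.2],
    [[0,0,0],[0,0,0],0.2],
  ],
)

```text
time_s: 29.17
tool_pos: [0.5403, 0.0684, 0.1529]
orientation: [2.222, 2.221, 0.0]
ft_force: [-2.6, 0.2, 4.7]
opening: 0.0351
grip_force: 42.0
```

carry_out(
  plan=[
    [[0,0,0],[0,0,0],0.75],
    [[0,0,0],[0,0,0],0.75],
    [[0,0,0],[0,0,0],0.75],
    [[0,0,0.01],[0,0,0],0.75],
    [[0,0,0.03],[0,0,0],0.75],
    [[0,0,0.035],[0,0,0],0.75],
    [[-0.0055,0.03,0.005],[0,0,0],0.75],
    [[-0.0055,0.03,0],[0,0,0],0.75],
    [[-0.0055,0.03,0],[0,0,0],0.75],
    [[-0.0055,0.03,0],[0,0,0],0.75],
  ],
)

```text
time_s: 30.0
tool_pos: [0.5179, 0.1896, 0.2331]
orientation: [2.222, 2.219, 0.002]
ft_force: [0.5, -1.6, -0.6]
opening: 0.0641
grip_force: 0.0
```

carry_out(
  plan=[
    [[-0.0065,0.03,0],[0,0,0],0.75],
    [[-0.007,0.03,0],[0,0,0],0.75],
    [[-0.007,0.03,0],[0,0,0],0.75],
    [[-0.007,0.03,0],[0,0,0],0.75],
    [[-0.007,0.013,0],[0,0,0],0.75],
    [[0,0,0],[0,0,0],0.75],
    [[0,0,0],[0,0,0],0.75],
    [[0,0,0],[0,0,0],0.75],
  ],
)

```text
time_s: 30.67
tool_pos: [0.4837, 0.3209, 0.2321]
orientation: [2.222, 2.22, 0.0]
ft_force: [0.4, 0.6, 0.8]
opening: 0.0641
grip_force: 0.0
```

carry_out(
  plan=[
    [[0,0,-0.03],[0,0,0],0.75],
    [[0,0,-0.035],[0,0,0],0.75],
    [[0,0,-0.018],[0,0,0],0.75],
    [[0,0,-0.003],[0,0,0],0.75],
    [[0,0,0],[0,0,0],0.75],
    [[0,0,0],[0,0,0],0.3],
    [[0,0,0],[0,0,0],0.3],
    [[0,0,0],[0,0,0],0.3],
    [[0,0,0],[0,0,0],0.3],
    [[0,0,0],[0,0,0],0.3],
  ],
)

```text
time_s: 31.5
tool_pos: [0.4846, 0.322, 0.1482]
orientation: [2.221, 2.22, 0.005]
ft_force: [-1.1, -0.0, 6.9]
opening: 0.0431
grip_force: 41.0
```

carry_out(
  plan=[
    [[0,0,0],[0,0,0],0.3],
  ],
)

```text
time_s: 31.58
tool_pos: [0.4846, 0.322, 0.1482]
orientation: [2.221, 2.22, 0.005]
ft_force: [-0.9, -1.4, 6.2]
opening: 0.0432
grip_force: 41.0
```

carry_out(
  plan=[
    [[0,0,0.02],[0,0,0],0.3],
    [[0,0,0.035],[0,0,0],0.3],
    [[0,0,0.035],[0,0,0],0.3],
    [[0,0,0.035],[0,0,0],0.3],
    [[0.003,-0.015,0.035],[0,0,0],0.3],
    [[0.003,-0.02,0.03],[0,0,0],0.3],
    [[0.004,-0.035,0.01],[0,0,0],0.3],
    [[0.006,-0.035,0],[0,0,0],0.3],
    [[0.006,-0.035,0],[0,0,0],0.3],
    [[0.006,-0.035,0],[0,0,0],0.3],
  ],
)

```text
time_s: 32.42
tool_pos: [0.5112, 0.145, 0.3462]
orientation: [2.22, 2.221, 0.001]
ft_force: [1.6, 0.2, -3.2]
opening: 0.0427
grip_force: 42.2
```

carry_out(
  plan=[
    [[0.006,-0.035,0],[0,0,0],0.3],
    [[0.006,-0.035,0],[0,0,0],0.3],
    [[0.006,-0.035,0],[0,0,0],0.3],
    [[0.006,-0.035,0],[0,0,0],0.3],
    [[0.0015,-0.016,0],[0,0,0],0.3],
    [[0,0,0],[0,0,0],0.3],
    [[0,0,0],[0,0,0],0.3],
  ],
)

```text
time_s: 33.0
tool_pos: [0.5367, -0.0102, 0.3455]
orientation: [-2.224, -2.218, -0.0]
ft_force: [-1.2, 1.8, -2.4]
opening: 0.0428
grip_force: 42.1
```

carry_out(
  plan=[
    [[0.001,0.001,-0.035],[0,0,0],0.3],
    [[0,0,-0.035],[0,0,0],0.3],
    [[0,0,-0.035],[0,0,0],0.3],
    [[0,0,-0.035],[0,0,0],0.3],
    [[0,0,-0.03],[0,0,0],0.3],
    [[0,0,-0.012],[0,0,0],0.3],
    [[0,0,-0.005],[0,0,0],0.3],
    [[0,0,0],[0,0,0],0.3],
    [[0,0,0],[0,0,0],0.3],
  ],
)

```text
time_s: 33.75
tool_pos: [0.5393, -0.0084, 0.1609]
orientation: [2.219, 2.22, 0.003]
ft_force: [0.1, -0.8, -3.1]
opening: 0.0429
grip_force: 42.1
```

carry_out(
  plan=[
    [[0,0,-0.002],[0,0,0],0.3],
    [[0,0,-0.001],[0,0,0],0.3],
    [[0,0,0],[0,0,0],0.3],
    [[0,0,0],[0,0,0],0.3],
  ],
)

```text
time_s: 34.08
tool_pos: [0.5382, -0.0087, 0.1565]
orientation: [2.221, 2.22, 0.001]
ft_force: [-0.0, 0.0, -2.3]
opening: 0.0428
grip_force: 42.1
```

carry_out(
  plan=[
    [[0,0,-0.002],[0,0,0],0.3],
    [[0,0,-0.001],[0,0,0],0.3],
    [[0,0,0],[0,0,0],0.3],
    [[0,0,0],[0,0,0],0.3],
  ],
)

```text
time_s: 34.42
tool_pos: [0.5382, -0.0087, 0.1533]
orientation: [2.222, 2.22, 0.0]
ft_force: [-0.4, 0.3, 1.9]
opening: 0.0427
grip_force: 42.5
```

carry_out(
  plan=[
    [[0,0,-0.001],[0,0,0],0.3],
    [[0,0,0],[0,0,0],0.3],
    [[0,0,0],[0,0,0],0.3],
  ],
)

```text
time_s: 34.67
tool_pos: [0.5384, -0.0088, 0.1533]
orientation: [2.221, 2.22, 0.0]
ft_force: [-3.4, -0.4, 6.5]
opening: 0.0427
grip_force: 43.6
```

carry_out(
  plan=[
    [[0,0,0.001],[0,0,0],0.75],
    [[0,0,0],[0,0,0],0.75],
    [[0,0,0],[0,0,0],0.75],
    [[0,0,0.01],[0,0,0],0.75],
    [[0,0,0.035],[0,0,0],0.75],
    [[0,0,0.035],[0,0,0],0.75],
    [[0.002,0.03,0.005],[0,0,0],1],
    [[0.003,0.034,0],[0,0,0],1],
    [[0.003,0.034,0],[0,0,0],1],
    [[0.003,0.034,0],[0,0,0],1],
  ],
)

```text
time_s: 35.5
tool_pos: [0.5491, 0.1247, 0.239]
orientation: [2.222, 2.219, 0.002]
ft_force: [-0.1, -0.5, -0.5]
opening: 0.0852
grip_force: 0.0
```

carry_out(
  plan=[
    [[0.003,0.034,0],[0,0,0.015],1],
    [[0.003,0.034,0],[0,0,0.015],1],
    [[0.003,0.034,0],[0,0,0.015],1],
    [[0.003,0.034,0],[0,0,0],1],
    [[0.003,0.034,0],[0,0,0],1],
    [[0.001,0.034,0],[0,0,0],1],
    [[0,0,0],[0,0,0],1],
    [[0,0,0],[0,0,0],1],
    [[0,0,0],[0,0,0],1],
  ],
)

```text
time_s: 36.25
tool_pos: [0.5648, 0.3272, 0.2379]
orientation: [2.171, 2.27, -0.001]
ft_force: [-0.2, 0.5, -0.1]
opening: 0.0853
grip_force: 0.0
```

carry_out(
  plan=[
    [[0.0005,0,-0.035],[0,0,0],1],
    [[0,0,-0.035],[0,0,0],1],
    [[0,0,-0.035],[0,0,0],1],
    [[0,0,-0.02],[0,0,0],1],
    [[0,0,0],[0,0,0],1],
    [[0,0,0],[0,0,0],0.4],
    [[0,0,0],[0,0,0],0.4],
    [[0,0,0],[0,0,0],0.4],
    [[0,0,0],[0,0,0],0.4],
    [[0,0,0],[0,0,0],0.4],
  ],
)

```text
time_s: 37.08
tool_pos: [0.5669, 0.3278, 0.116]
orientation: [2.17, 2.269, 0.006]
ft_force: [-2.7, -0.1, 7.2]
opening: 0.0497
grip_force: 42.6
```

carry_out(
  plan=[
    [[0,0,0],[0,0,0],0.4],
  ],
)

```text
time_s: 37.17
tool_pos: [0.5668, 0.3279, 0.116]
orientation: [2.17, 2.269, 0.006]
ft_force: [-2.1, -1.3, 5.9]
opening: 0.0495
grip_force: 42.6
```

carry_out(
  plan=[
    [[0,0,0.02],[0,0,0],0.4],
    [[0,0,0.035],[0,0,0],0.4],
    [[0,0,0.035],[0,0,0],0.4],
    [[0,0,0.035],[0,0,0],0.4],
    [[0,-0.015,0.035],[0,0,0],0.4],
    [[-0.002,-0.02,0.03],[0,0,0],0.4],
    [[-0.002,-0.035,0.01],[0,0,0],0.4],
    [[-0.002,-0.035,0],[0,0,0],0.4],
    [[-0.002,-0.035,0],[0,0,0],0.4],
    [[-0.002,-0.035,0],[0,0,0],0.4],
  ],
)

```text
time_s: 38.0
tool_pos: [0.5548, 0.1511, 0.3134]
orientation: [2.17, 2.27, 0.001]
ft_force: [1.0, -0.3, -2.2]
opening: 0.0497
grip_force: 43.5
```

carry_out(
  plan=[
    [[-0.003,-0.035,0],[0,0,0],0.4],
    [[-0.003,-0.035,0],[0,0,0],0.4],
    [[-0.003,-0.035,0],[0,0,0],0.4],
    [[-0.003,-0.035,0],[0,0,0],0.4],
    [[-0.003,-0.035,0],[0,0,0],0.4],
    [[-0.003,-0.035,0],[0,0,0],0.4],
    [[-0.003,-0.033,0],[0,0,0],0.4],
    [[0,0,0],[0,0,0],0.4],
    [[0,0,0],[0,0,0],0.4],
    [[0,0,0],[0,0,0],0.4],
  ],
)

```text
time_s: 38.83
tool_pos: [0.5342, -0.0902, 0.3128]
orientation: [-2.172, -2.27, -0.001]
ft_force: [-0.2, 1.6, -3.0]
opening: 0.0497
grip_force: 42.8
```

carry_out(
  plan=[
    [[0.0025,0,-0.035],[0,0,0],0.4],
    [[0,0,-0.035],[0,0,0],0.4],
    [[0,0,-0.035],[0,0,0],0.4],
    [[0,0,-0.035],[0,0,0],0.4],
    [[0,0,-0.03],[0,0,0],0.4],
    [[0,0,-0.012],[0,0,0],0.4],
    [[0,0,-0.005],[0,0,0],0.4],
    [[0,0,0],[0,0,0],0.4],
    [[0,0,0],[0,0,0],0.4],
  ],
)

```text
time_s: 39.58
tool_pos: [0.5384, -0.0906, 0.1278]
orientation: [2.168, 2.269, 0.002]
ft_force: [-0.2, -0.5, -3.0]
opening: 0.0494
grip_force: 43.2
```

carry_out(
  plan=[
    [[0,0,-0.002],[0,0,0],0.4],
    [[0,0,0],[0,0,0],0.4],
    [[0,0,0],[0,0,0],0.4],
  ],
)

```text
time_s: 39.83
tool_pos: [0.5376, -0.0909, 0.1251]
orientation: [2.17, 2.269, 0.001]
ft_force: [-0.3, 1.6, -3.7]
opening: 0.0494
grip_force: 43.2
```

carry_out(
  plan=[
    [[0,0.0005,-0.002],[0,0,0],0.4],
    [[0,0,-0.0015],[0,0,0],0.4],
    [[0,0,0],[0,0,0],0.4],
    [[0,0,0],[0,0,0],0.4],
  ],
)

```text
time_s: 40.17
tool_pos: [0.5374, -0.0904, 0.1212]
orientation: [2.171, 2.27, 0.0]
ft_force: [-2.0, 0.5, 4.1]
opening: 0.0495
grip_force: 44.0
```

carry_out(
  plan=[
    [[0,0,-0.001],[0,0,0],0.4],
    [[0,0,0],[0,0,0],0.4],
    [[0,0,0],[0,0,0],0.4],
  ],
)

```text
time_s: 40.42
tool_pos: [0.5375, -0.0905, 0.1212]
orientation: [2.17, 2.27, -0.0]
ft_force: [-4.4, 0.3, 10.4]
opening: 0.0495
grip_force: 44.9
```

carry_out(
  plan=[
    [[0,0,0.0015],[0,0,0],0.4],
    [[0,0,0],[0,0,0],0.78],
    [[0,0,0],[0,0,0],0.78],
    [[0,0,0],[0,0,0],0.78],
    [[0,0,0.015],[0,0,0],0.78],
    [[0,0,0.035],[0,0,0],0.78],
    [[0,0,0.035],[0,0,0],0.78],
    [[0,0,0.035],[0,0,-0.045],0.78],
    [[0,0.02,0.03],[0,0,0],0.78],
    [[0,0.02,0.03],[0,0,0],0.78],
  ],
)

```text
time_s: 41.25
tool_pos: [0.5369, -0.0502, 0.3026]
orientation: [2.224, 2.218, 0.001]
ft_force: [0.9, 1.0, 1.0]
opening: 0.0665
grip_force: 0.0
```

carry_out(
  plan=[
    [[0,0.02,0.03],[0,0,0],0.78],
    [[0,0.02,0.03],[0,0,0],0.78],
    [[0,0.02,0.03],[0,0,0],0.78],
    [[0,0.02,0.03],[0,0,0],0.78],
    [[0,0.02,0],[0,0,0],0.78],
    [[0,0,0],[0,0,0],0.78],
    [[0,0,0],[0,0,0],0.78],
    [[0,0,0],[0,0,0],0.78],
  ],
)

```text
time_s: 41.92
tool_pos: [0.5366, 0.0495, 0.4194]
orientation: [-2.221, -2.22, 0.003]
ft_force: [1.0, -0.3, -1.0]
opening: 0.0663
grip_force: 0.0
```

```bash
cat > chk.py <<'E'
from h import *
s=monitor.state(); print(s['time_s'],s['tool_pos'])
d,c=wrist('w6.png'); P=cloud(d,c)
box=(np.abs(P[...,0]-.54)<.06)&(np.abs(P[...,1]+.01)<.15)
for ce,ar,m in comp(box&(P[...,2]>.128)&(P[...,2]<.2),20):
    q=P[m]; top=q[q[:,2]>np.percentile(q[:,2],90)-.006]; mm=(top.max(0)+top.min(0))/2; print('top',ce.round(1),mm.round(4),(top.max(0)-top.min(0)).round(3))
h=cv2.cvtColor(d['image'],cv2.COLOR_RGB2HSV)
cv2.imwrite('pics/w6c.png',cv2.resize(cv2.imread('pics/w6.png')[60:260,190:350],None,fx=3,fy=3,interpolation=2))
grab('scene','s3.png');grab('side','sd3.png')
a=cv2.imread('pics/s3.png')[90:300,50:400];b=cv2.imread('pics/sd3.png')[90:300,100:400]
cv2.imwrite('pics/f.png',cv2.resize(np.hstack([a,b]),None,fx=1.2,fy=1.9,interpolation=2))
E
python3 chk.py
```

```text
41.9167 [0.53660278 0.0495346  0.41939966]
top [256.4 144.1] [0.5392 0.0668 0.1637] [0.033 0.034 0.007]
top [254.  193.7] [ 0.5355 -0.0119  0.1636] [0.043 0.043 0.007]
top [254.3 236.6] [ 0.5363 -0.0932  0.1572] [0.025 0.024 0.009]
```

View pics/w6c.png

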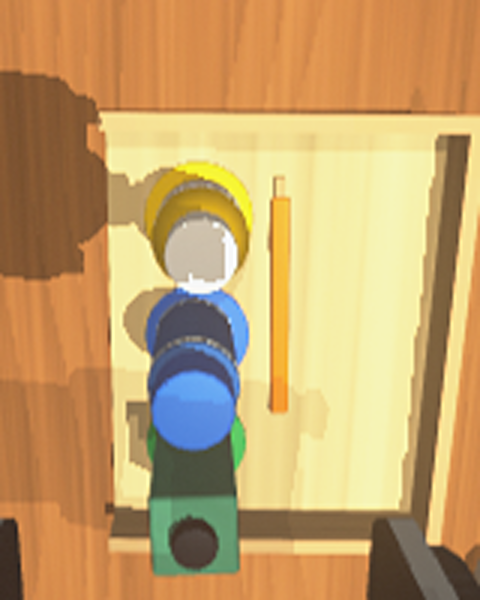

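View pics/f.png

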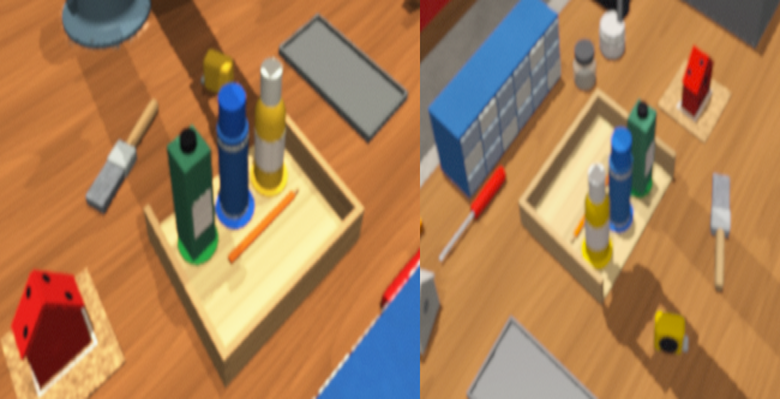

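All three containers stand upright on the coasters of their own colours, within about 2 mm. The house stands square inside the outline, and the gripper is clear. Handing in.

```bash
python3 -c "
from h import *
print(r.finish_job())"
```

```text
the job is handed in; nothing more can be done
None
```

The job is handed in at about 42 s of the 144 s: the red house stands upright and square inside the white outline on the cork pad, and each container stands upright within about 2 mm of the middle of its own coaster; no verdict came back.

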